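# Dock a phone board under the inspection bridge with the push stick

## Robot

A 6-joint arm with a two-finger parallel gripper is mounted at the origin on the work surface. World frame = base frame: x ahead of the robot, y to its left, z up, the work surface at z = 0. Lengths are in m, angles in degrees, forces in N, time in s.
With the tool pointing down it reaches from about 0.3 to 0.75 m from the base axis. Payload 8.5 kg.
Tool frame: the origin (TCP) lies at the very end of the fingers, on their centre line; the grasp point (between the pads) lies 19 mm behind it; y points along the fingers, z is the direction in which the jaws open and shut, and the axes are right-handed (so a half turn about y gives the same grasp; the last joint's range is limited). The gripper opens to 85 mm and grips with 20 to 120 N. Pads are 22 mm wide; open, the fingers measure 114 mm over their backs; the gripper's body (76 mm by 85 mm) begins 54 mm behind the grasp point. The pads swing forward as they close: fully open they stand 13 mm farther back than shut.
Start: joints at [-78.283, 21.807, 74.336, -0, 83.858, -12.336], TCP at [0.224, -0.502, 0.231] pointing down, gripper open.
Joint ranges: [-178.18, 178.18], [-50.72, 133.34], [12.68, 142.11], [-81.47, 261.47], [9.98, 163.14], [-165.26, 165.26]. Speed limits (degrees/s): [136.94, 136.94, 180, 180, 180, 180].

## Interface

Orientations are given as a 3x3 rotation matrix whose columns are the frame's x, y, z axes.
In Python, from rig import env gives the robot as it stands. The module is installed in compiled form; this text tells all that it offers.
- The arm moves only by the tool servo_tool, never from a script. Its argument "rows" is one flat list of numbers, 7 for each row, row after row: the opening, from 0 (shut) to 1 (fully open), then the shift along the world's x, y, z in m, then the turn, a rotation vector about the world's x, y, z in degrees. A call has 1 to 10 rows; each row shifts and turns the commanded pose from where the row before left it; what a row does not reach is not made up. A row lasts 1/12 s, in which the tool goes at most 41.7 mm and 7.16 degrees, less where a joint would pass 70% of its speed; a pose out of reach is approached as far as the arm can. A call with a gripper value outside its range is refused whole. The fingers move at their own pace and stop on an object; "force" is the grip in N (left out, the last holds). Time passes only in rows, so rows that do not move let the fingers close. It gives the time, the measured TCP pose, the force and the opening at its end, in the units of the state.
- env.observe(): the state, without advancing time (a new reading comes with each control period).
- env.get_image(name): name is "side" or "top" or "wrist"; returns the picture (400x640x3 uint8, red, green, blue); there is no depth.
- env.camera_model(name): a dict with "camera_matrix" (3x3 intrinsics, pixels), "R" (3x3) and "t" (3): a world point X has camera coordinates R X + t; the wrist camera has in their place "mount" (4x4, takes a point from camera to tool coordinates, whose origin is the TCP and whose axes are the tool frame's). Camera axes: x right, y down, z forward; pixel columns grow to the right and rows downward; lengths in m; the calibration is good to about 2 mm. A picture is of the moment at which its call begins: read the wrist's pose just before it. camera_model takes no time and is no camera call.
- env.close_job(): hands the job in, once; it reports no verdict.
The state is a dict: "time_s": time; "q": joint angles; "qvel": joint speeds; "joint_efforts": joint torques, N m; "position": TCP position; "tool_rot": TCP orientation; "ft_force": force on the tool from outside, world axes, zero at the start; "wrist_torque": the same for the moment, N m; "grip_width": finger opening in m.
Only numpy, scipy, OpenCV 4.12 (cv2) and the standard library are available. Lean on these libraries where they do the work, as an engineer would, in place of code of your own. Each camera call takes 0.05 s, during which the arm holds its last target.

## Task

Using the red push stick, gently push the board carrier under the clear-roofed inspection bridge until it is fully home, with both spring catches snapped shut behind it so that it stays there when you draw the stick back. Then lay the push stick flat in the free half of the tool tray, lengthways beside the other tools, with its tip pointing the same way as theirs. Leave everything else on the bench as it is.

Things in the scene. Friction and masses are not known exactly. Their poses are not given: they have to be found in the camera images.
- bridge: Fixed inspection bridge: straight tunnel along its own x, 180 mm long (x -90 to +90), 64 mm wide inside, 20 mm headroom, grey walls 12 mm thick, clear roof (top at 30 mm). Origin on the bench, mid tunnel; push along its +x (roughly to the robot's left). A camera head stands over its inner half: column and arm x 25 to 80, y -75 to +30 mm, up to 180 mm high; the lens ends 76 mm above the bench.
- mouth (a point): Middle of the tunnel mouth, on the bench (bridge x = -90 mm, front edge of the clear roof). Two orange funnel wings 20 mm high flare from it out to x = -126 mm, about 95 mm apart there. The dock inside is set to another depth each time, which is not reported and must be felt: a carrier fully home rests with its rear end 38 to 62 mm inside the mouth.
- contact_bar (a joint): Press of the sprung brass bar deep in the tunnel, in m: 0 free, about 0.006 with the carrier caught, 0.016 hard end. The nose meets it 6 mm before the catches close. It pushes back with 3 N at first, 8 N as the catches close, 16 N at the hard end; the carrier's friction (0.5 to 2.5 N) adds to this. An uncaught carrier is pushed back out.
- catch_l (a joint): Yellow sprung catch flap on the tunnel's +y wall, swing in rad: 0 shut, about 0.2 to 0.35 while the carrier spreads it (about 1 N). It slants inward and away from the mouth; shut, it stands behind the carrier's rear corner. 48 mm stay free between the two flaps' tips for the stick.
- catch_r (a joint): The same flap on the tunnel's -y wall, in rad: 0 shut.
- carrier: Black flat carrier with a green phone circuit board on it, 80 mm long (own x), 60 mm wide, 12 mm high (14.8 with the parts), about 0.15 kg, nose (+x, 44 mm wide for 11 mm, rounded shoulders) towards the tunnel. Origin at the centre of its underside. It lies on the bench before the tunnel, a little off line and askew; the funnel wings straighten it as it is pushed.
- carrier_rear (a point): Middle of the carrier's rear end face (carrier x = -40 mm, 6 mm high), white stripe above it: push here. 12 to 15 N is plenty; pressing with more than 25 N may harm the board.
- push_stick: Loose red plastic push stick, about 0.09 kg: a flat bar 14 mm wide and 10 mm high along its own x from x = -25 to +115 mm, ending in a paddle 24 mm wide and 10 mm long, and an upright handle block 50 mm long, 18 mm wide and 36 mm high (from the underside) centred on the origin. Origin on the underside below the handle's middle; +x points to the tip.
- stick_tip (a point): Middle of the stick's end face (stick x = 115 mm, 5 mm above its underside).
- tool_tray: Fixed shallow aluminium tray, 240 mm long (own x) by 130 mm wide, floor 4 mm thick, rim 4 mm thick and 9 mm high from the bench. Origin on the bench at its centre. The other tools lie lengthways in its +y half with their tips towards its +x end; the -y half (centred on y = -30 mm, 60 mm wide) is free for the stick.
- screwdriver: Yellow-handled screwdriver, 170 mm long, lying in the tray; origin near its middle, tip +x. Leave it.
- spudger: Black flat plastic prying tool (spudger), 150 mm long, 10 mm wide, 8 mm high, lying in the tray; tip +x. Leave it.
- phone_a: Black keypad phone, 112 x 50 x 14 mm, lying on the bench. Bystander.
- phone_b: White keypad phone, 112 x 50 x 14 mm, lying on the bench. Bystander.
- screw_jar: Small clear jar with a blue cap, 52 mm across, 55 mm high. Bystander.
- reel: Grey reel, 56 mm across, 34 mm high, standing flat. Bystander.
- mug: Blue mug, 76 mm across, 85 mm high. Bystander.
Mind the look-alikes: they are no part of the job. Leave any green look-alike of the bridge alone. Leave any blue look-alike of the carrier alone.

How it is judged:
By the outcome, as a careful person would: the job done as asked, in the order asked, and still so for the second after the job is handed in, with the robot touching nothing.
It also fails if it takes over 54 s, if anything falls off the work surface, if the arm or the gripper's body presses on something with over 40 N, if the wrist force passes 120 N, or if a joint passes its speed limit or range.

## Working session

There is one attempt and no reset: what is moved stays moved. The work goes in short steps, Python scripts to look and compute and a tool call to move; the robot and the scene stay as the last step left them, time stands still between calls to the robot, and variables do not carry over. Pictures are saved under pics/ and viewed, and the job is handed in when it is done.

Besides the shell and the picture viewer there is one more tool, called after "Emit:" as name(argument=value, ...) on one line, values as JSON. servo_tool: Moves the arm, as the interface text tells. Its arguments: {"type":"object","properties":{"rows":{"type":"array","items":{"type":"number"}},"force":{"type":"number"}},"required":["rows"]}

```bash
mkdir -p pics
python3 - <<'E'
from rig import env
import cv2
for n in("top","side","wrist"):
    im=env.get_image(n); cv2.imwrite(f"pics/{n}0.png",im[:,:,::-1])
    m=env.camera_model(n); print(n,{k:(v.round(4).tolist() if hasattr(v,'round') else v) for k,v in m.items()})
o=env.observe();print(o)
E
```

```text
top {'camera_matrix': [[508.829, 0.0, 315.102], [0.0, 508.829, 200.2853], [0.0, 0.0, 1.0]], 'R': [[-0.0118, -0.9999, -0.0054], [-0.9875, 0.0125, -0.157], [0.1571, 0.0035, -0.9876]], 't': [-0.0295, 0.5082, 1.6094]}
side {'camera_matrix': [[496.5018, 0.0, 314.6841], [0.0, 496.5018, 196.6597], [0.0, 0.0, 1.0]], 'R': [[-0.9915, -0.1299, -0.0021], [-0.0732, 0.5715, -0.8173], [0.1074, -0.8103, -0.5761]], 't': [0.5024, 0.0994, 1.2259]}
wrist {'camera_matrix': [[300.0138, 0.0, 324.4989], [0.0, 300.0138, 199.0781], [0.0, 0.0, 1.0]], 'mount': [[0.0, 0.9604, 0.2786, -0.0718], [0.0001, -0.2786, 0.9604, -0.1426], [1.0, 0.0, -0.0001, 0.0004], [0.0, 0.0, 0.0, 1.0]]}
{'time_s': 0.15, 'q': array([-7.82833757e+01,  2.18328226e+01,  7.43700379e+01,  5.46155805e-04,
        8.38587314e+01, -1.23352253e+01]), 'qvel': array([ 0.06144674, -0.1122481 , -0.23798879,  0.04763135, -0.01781713,
        0.02454569]), 'joint_efforts': array([ 1.49960553e-03, -4.48626709e+01, -2.31343389e+01, -1.90568121e-04,
        3.81984370e-03, -2.18471394e-05]), 'position': array([ 0.22412131, -0.50203554,  0.23087496]), 'tool_rot': array([[-9.13177451e-01, -2.09018117e-04,  4.07562141e-01],
       [-4.07562125e-01,  1.05450845e-03, -9.13176874e-01],
       [-2.38907209e-04, -9.99999422e-01, -1.04814120e-03]]), 'ft_force': array([ 0.62306758, -0.51945583, -0.64113854]), 'wrist_torque': array([ 0.00923865, -0.0233006 , -0.01520805]), 'grip_width': 0.08542557441705212}
```

View pics/top0.png

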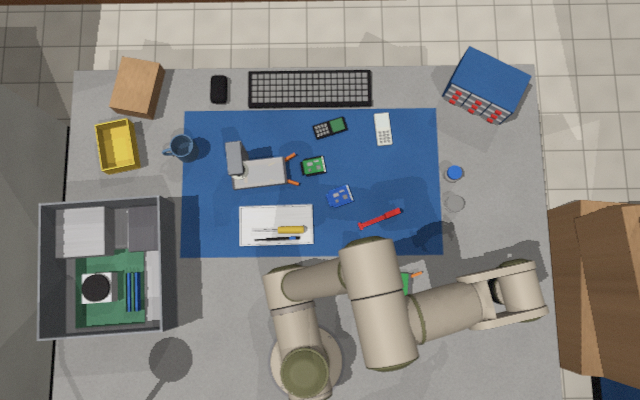

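View pics/side0.png

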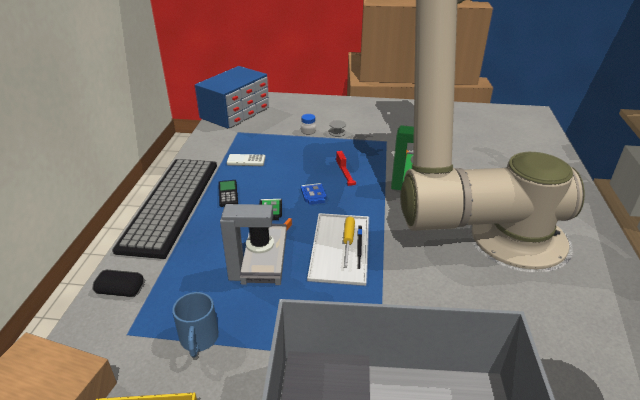

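View pics/wrist0.png

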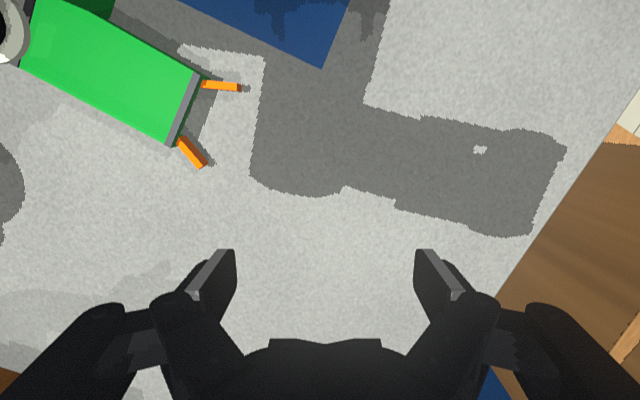

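The grey bridge is at top (262,172), with its orange wings at (290,155) and (293,182). Just in front of it is the green-board carrier at (314,165). The look-alikes are the blue carrier at (340,195) and the green bridge near (405,285), partly hidden under the arm. The stick is at (380,218) and the tray at (276,226). I'll enlarge the crops to confirm.

Run:
```python
import cv2,numpy as np
t=cv2.imread("pics/top0.png");s=cv2.imread("pics/side0.png")
a=cv2.resize(t[125:260,220:420],(800,540),interpolation=cv2.INTER_CUBIC);cv2.imwrite("pics/topc.png",a)
b=cv2.resize(s[140:290,215:375],(640,600),interpolation=cv2.INTER_CUBIC);cv2.imwrite("pics/sidec.png",b)
```

```text
(no output)
```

View pics/topc.png

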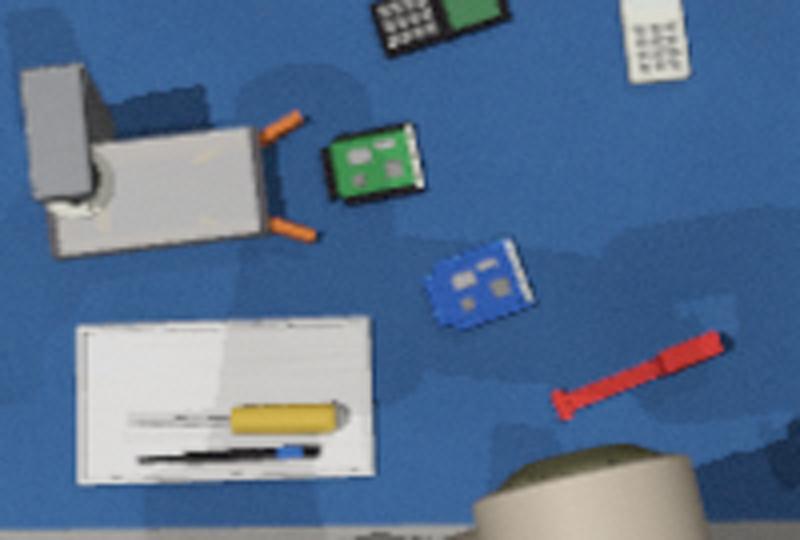

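View pics/sidec.png

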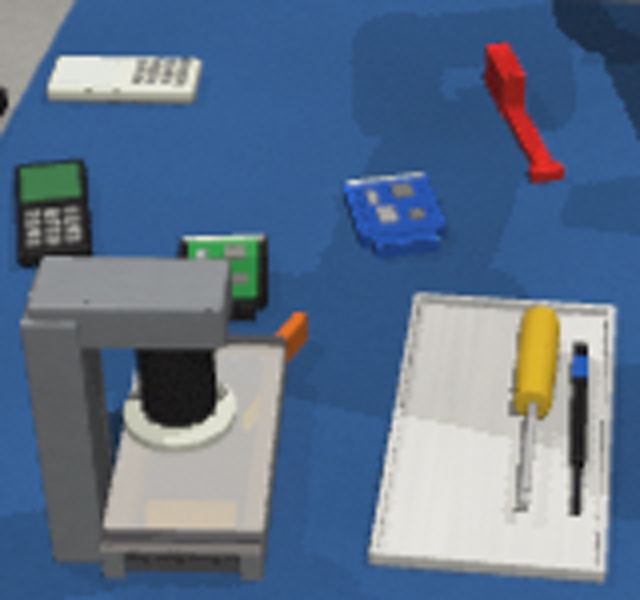

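The crops confirm it. The target carrier is the green-board one with a black rim at top (314,165), in front of the grey bridge; the blue one at (340,195) is the look-alike. The stick's handle is at (393,213) and its paddle at (361,226), so its tip already points image-left. The tray tools' tips also point left, and the free half is the upper (far) one. Next I'll measure.

```bash
cat > h.py <<'E'
import cv2,numpy as np
from rig import env
def ray(n,uv,z,obs=None):
    m=env.camera_model(n);K=m["camera_matrix"]
    uv=np.atleast_2d(np.array(uv,float));d=np.c_[uv,np.ones(len(uv))]@np.linalg.inv(K).T
    if n=="wrist":
        M=m["mount"];Rt=obs["tool_rot"]
        c=obs["position"]+Rt@M[:3,3];D=d@(Rt@M[:3,:3]).T
    else:
        R=m["R"];c=-R.T@m["t"];D=d@R
    return c+D*((z-c[2])/D[:,2])[:,None]
def mask(im,lo,hi): return cv2.inRange(cv2.cvtColor(im,cv2.COLOR_BGR2HSV),lo,hi)
def big(m,roi=None):
    if roi: 
        k=np.zeros_like(m);x0,y0,x1,y1=roi;k[y0:y1,x0:x1]=m[y0:y1,x0:x1];m=k
    c,_=cv2.findContours(m,cv2.RETR_EXTERNAL,cv2.CHAIN_APPROX_NONE)
    return max(c,key=cv2.contourArea)
E
python3 - <<'E'
from h import *
np.set_printoptions(precision=4,suppress=True)
t=cv2.imread("pics/top0.png")
red=cv2.bitwise_or(mask(t,(0,140,90),(6,255,255)),mask(t,(172,140,90),(180,255,255)))
c=big(red,(340,190,420,240));r=cv2.minAreaRect(c);print("stick",r,cv2.boxPoints(r).tolist())
p=c[:,0,:]
print("z10 paddle/ends",ray("top",[p[p[:,0].argmin()],p[p[:,0].argmax()]],0.01))
g=big(mask(t,(45,80,60),(75,255,255)),(290,145,335,185));r=cv2.minAreaRect(g);print("green",r);print(ray("top",cv2.boxPoints(r),0.012))
w=big(mask(t,(0,0,150),(180,50,255)),(232,198,320,250));r=cv2.minAreaRect(w);print("tray",r);b=ray("top",cv2.boxPoints(r),0.009);print(b,np.linalg.norm(np.diff(b,axis=0),axis=1))
for o in [(285,145,305,165),(285,170,305,190)]:
    g=big(mask(t,(5,150,120),(20,255,255)),o);r=cv2.minAreaRect(g);print("wing",ray("top",cv2.boxPoints(r),0.02))
# roof right edge from crop: (258,125)-(268,236)/4 +offset
pts=np.array([[258,127],[268,236],[58,257],[105,140]])/4+[220,125]
print("roof",ray("top",pts,0.03))
E
```

```text
stick ((379.1407470703125, 218.36192321777344), (6.67936897277832, 44.218448638916016), 68.74949645996094) [[357.32440185546875, 223.2627410888672], [398.53619384765625, 207.2359161376953], [400.95709228515625, 213.4611053466797], [359.74530029296875, 229.48793029785156]]
z10 paddle/ends [[ 0.4354 -0.1753  0.01  ]
 [ 0.4701 -0.3142  0.01  ]]
green ((312.2115173339844, 165.5576934814453), (14.512593269348145, 19.415494918823242), 78.69007110595703)
[[ 0.6479  0.009   0.012 ]
 [ 0.6601 -0.0548  0.012 ]
 [ 0.6114 -0.0636  0.012 ]
 [ 0.5993 -0.0001  0.012 ]]
tray ((275.4068298339844, 224.51852416992188), (39.91801452636719, 74.0575942993164), 88.21009063720703)
[[ 0.4978  0.2198  0.009 ]
 [ 0.5024 -0.0246  0.009 ]
 [ 0.3708 -0.0272  0.009 ]
 [ 0.3662  0.2142  0.009 ]] [0.2444 0.1316 0.2414]
wing [[0.6538 0.0643 0.02  ]
 [0.6715 0.0348 0.02  ]
 [0.6644 0.0307 0.02  ]
 [0.6467 0.0602 0.02  ]]
wing [[0.5739 0.0551 0.02  ]
 [0.582  0.0524 0.02  ]
 [0.5701 0.0188 0.02  ]
 [0.5621 0.0215 0.02  ]]
roof [[0.6565 0.0638 0.03  ]
 [0.5646 0.0558 0.03  ]
 [0.5493 0.2279 0.03  ]
 [0.6471 0.1903 0.03  ]]
```

Emit:
servo_tool(rows=[1,0.019,0.017,0,0,0,6.7,1,0.019,0.017,0,0,0,6.7,1,0.019,0.017,0,0,0,6.7,1,0.019,0.017,0,0,0,6.7,1,0.019,0.017,0,0,0,6.7,1,0.019,0.017,0,0,0,6.7,1,0.019,0.017,0,0,0,6.7,1,0.019,0.017,0,0,0,6.7,1,0.019,0.017,0,0,0,6.7,1,0.019,0.017,0,0,0,6.7])

```text
time_s: 0.98
position: [0.4149, -0.3312, 0.2311]
tool_rot: [[0.024, -0.0, 1.0], [-1.0, 0.0, 0.024], [-0.0, -1.0, -0.0]]
ft_force: [0.4, -1.6, -0.5]
grip_width: 0.0853
```

Emit:
servo_tool(rows=[1,0.019,0.017,0,0,0,6.7,1,0.019,0.017,0,0,0,6.7,1,0.019,0.017,0,0,0,6.7,1,0,0,0,0,0,0,1,0,0,0,0,0,0])

```text
time_s: 1.4
position: [0.4716, -0.2805, 0.231]
tool_rot: [[0.362, -0.001, 0.932], [-0.932, 0.0, 0.362], [-0.001, -1.0, -0.0]]
ft_force: [0.1, -0.4, -0.3]
grip_width: 0.0854
```

Run:
```python
from h import *
import pickle
o=env.observe();im=env.get_image("wrist");cv2.imwrite("pics/w1.png",im[:,:,::-1]);pickle.dump(o,open("w1.pkl","wb"))
print(o["position"],o["tool_rot"].round(3),o["q"].round(1))
im=env.get_image("top");cv2.imwrite("pics/top1.png",im[:,:,::-1])
```

```text
[ 0.47155815 -0.28049869  0.23098439] [[ 0.362 -0.001  0.932]
 [-0.932  0.     0.362]
 [-0.001 -1.    -0.   ]] [-43.1  21.7  74.6  -0.   83.8 -64.3]
```

View pics/w1.png

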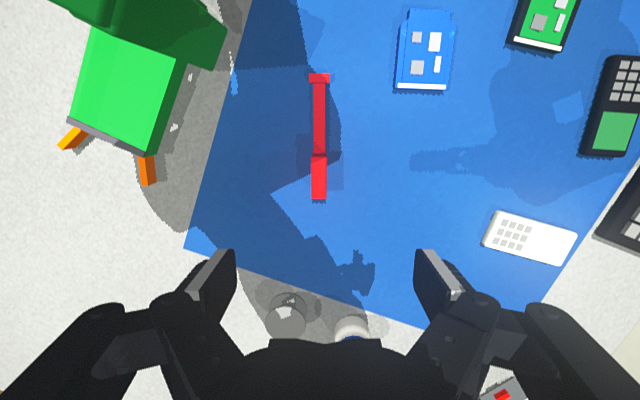

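The wrist view shows the stick nearly vertical, with its paddle at (319,77), the handle front at (319,155) and the rear end at (318,200). The grey and blue circles at the bottom are the reel and the jar.

```bash
python3 - <<'E'
from h import *
import pickle
np.set_printoptions(precision=4,suppress=True)
o=pickle.load(open("w1.pkl","rb"))
t=cv2.imread("pics/w1.png")
red=cv2.bitwise_or(mask(t,(0,140,60),(6,255,255)),mask(t,(172,140,60),(180,255,255)))
c=big(red,(280,50,360,220));m=np.zeros(red.shape,np.uint8);cv2.drawContours(m,[c],-1,255,-1)
for v in list(range(70,86,2))+list(range(100,210,6))+[196,198,199,200,201]:
    u=np.where(m[v])[0]
    if len(u):print(v,u.min(),u.max()+1,t[v,int(u.mean())],end=' | ')
print()
a=[(319.5,73)]; print("tip z10",ray("wrist",a,.010,o)," rear z36",ray("wrist",[(318.8,201)],.036,o),"hfront z36",ray("wrist",[(319,154.5)],.036,o))
E
python3 - <<'E'
import cv2
a=cv2.imread("pics/w1.png")[60:215,260:380];cv2.imwrite("pics/w1c.png",cv2.resize(a,None,fx=3.8,fy=3.8,interpolation=cv2.INTER_NEAREST))
E
```

```text
74 309 330 [ 75  53 223] | 76 309 330 [ 69  53 218] | 78 309 330 [ 72  55 220] | 80 309 330 [ 70  53 220] | 82 309 329 [ 66  46 188] | 84 313 325 [ 72  52 222] | 100 313 325 [ 68  54 221] | 106 313 325 [ 63  47 217] | 112 313 325 [ 69  50 220] | 118 313 325 [ 62  46 217] | 124 313 325 [ 65  49 219] | 130 313 325 [ 66  51 220] | 136 314 325 [ 65  49 219] | 142 314 325 [ 64  50 219] | 148 314 325 [ 63  47 196] | 154 312 326 [ 59  36 125] | 160 311 327 [ 65  48 223] | 166 311 327 [ 62  54 255] | 172 311 326 [ 65  55 255] | 178 311 326 [ 64  54 255] | 184 311 326 [ 69  62 255] | 190 311 326 [ 62  54 255] | 196 311 326 [ 63  55 255] | 196 311 326 [ 63  55 255] | 198 312 325 [102  67 255] | 
tip z10 [[ 0.4266 -0.1771  0.01  ]]  rear z36 [[ 0.4771 -0.3104  0.036 ]] hfront z36 [[ 0.4579 -0.2594  0.036 ]]
```

View pics/w1c.png

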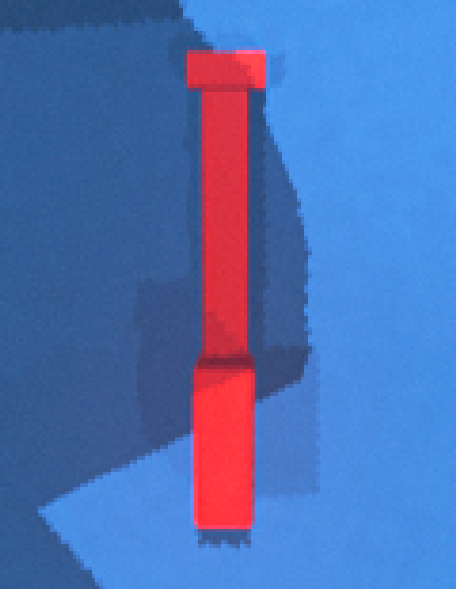

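Emit:
servo_tool(rows=[0.7,-0.002,-0.0025,-0.035,0,0,0,0.7,-0.002,-0.0022,-0.035,0,0,0,0.7,0,0,-0.035,0,0,0,0.7,0,0,-0.035,0,0,0,0.7,0,0,-0.035,0,0,0,0.7,0,0,-0.025,0,0,0,0.7,0,0,-0.015,0,0,0,0.7,0,0,-0.007,0,0,0,0.7,0,0,0,0,0,0])

```text
time_s: 2.25
position: [0.4662, -0.2863, 0.0082]
tool_rot: [[0.359, -0.002, 0.933], [-0.933, 0.002, 0.359], [-0.002, -1.0, -0.001]]
ft_force: [-0.1, 1.2, 0.8]
grip_width: 0.0598
```

Run:
```python
from h import *
im=env.get_image("wrist");cv2.imwrite("pics/w2.png",im[:,:,::-1]);print(env.observe()["position"])
```

```text
[ 0.4667905  -0.28659747  0.00944705]
```

View pics/w2.png

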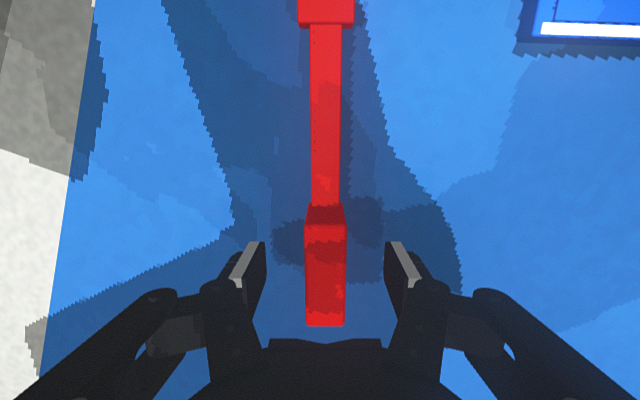

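The stick's handle is centred between the pads at (325,280). I'll close on it with a moderate grip.

Emit:
servo_tool(rows=[0,0,0,0,0,0,0,0,0,0,0,0,0,0,0,0,0,0,0,0,0,0,0,0,0,0,0,0,0,0,0,0,0,0,0,0,0,0,0,0,0,0], force=60)

```text
time_s: 2.8
position: [0.4676, -0.2864, 0.0104]
tool_rot: [[0.361, 0.001, 0.933], [-0.933, -0.002, 0.361], [0.002, -1.0, 0.001]]
ft_force: [-0.4, -0.2, 6.5]
grip_width: 0.017
```

Emit:
servo_tool(rows=[0,0,0,0.02,0,0,0,0,0,0,0.03,0,0,0,0,0,0,0.03,0,0,0,0,0,0,0.03,0,0,0,0,0,0,0.03,0,0,0,0,0,0,0,0,0,0])

```text
time_s: 3.3
position: [0.4689, -0.2873, 0.1552]
tool_rot: [[0.361, 0.008, 0.933], [-0.932, -0.007, 0.361], [0.009, -1.0, 0.004]]
ft_force: [0.9, -0.9, 0.2]
grip_width: 0.0171
```

Run:
```python
from h import *
import pickle
o=env.observe();im=env.get_image("wrist");cv2.imwrite("pics/w3.png",im[:,:,::-1]);pickle.dump(o,open("w3.pkl","wb"))
print(o["position"],o["tool_rot"].round(3),o["ft_force"])
```

```text
[ 0.46885325 -0.28730486  0.15522472] [[ 0.361  0.008  0.933]
 [-0.932 -0.007  0.361]
 [ 0.009 -1.     0.004]] [ 0.90806406 -0.85241649  0.17624611]
```

View pics/w3.png

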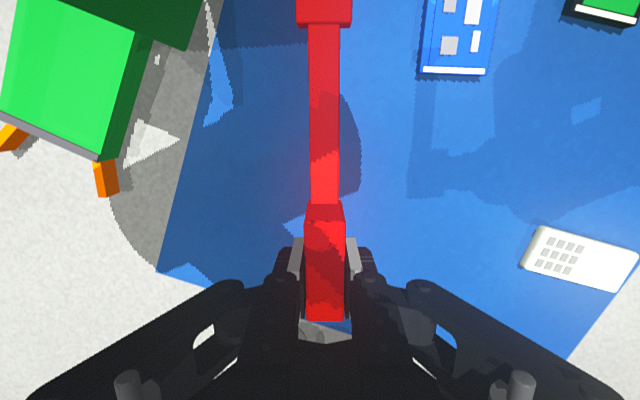

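The stick is held firmly (opening 17 mm). I'll move high above the carrier's rear and look again before lowering.

Emit:
servo_tool(rows=[0,0.024,0.008,0.006,0,0,-1.6,0,0.024,0.008,0.006,0,0,-1.6,0,0.024,0.008,0.006,0,0,-1.6,0,0.024,0.008,0.006,0,0,-1.6,0,0.024,0.008,0.006,0,0,-1.6,0,0.024,0.008,0.006,0,0,-1.6,0,0.024,0.008,0.006,0,0,-1.6,0,0.024,0.008,0.006,0,0,-1.6,0,0,0,0,0,0,0,0,0,0,0,0,0,0])

```text
time_s: 4.18
position: [0.6595, -0.2211, 0.1953]
tool_rot: [[0.147, -0.002, 0.989], [-0.989, 0.001, 0.147], [-0.001, -1.0, -0.002]]
ft_force: [-1.4, 0.8, -0.8]
grip_width: 0.0166
```

Run:
```python
from h import *
import pickle
o=env.observe();im=env.get_image("wrist");cv2.imwrite("pics/w4.png",im[:,:,::-1]);pickle.dump(o,open("w4.pkl","wb"))
print(o["position"],o["tool_rot"].round(3),o["ft_force"],o["q"].round(1))
im=env.get_image("top");cv2.imwrite("pics/top4.png",im[:,:,::-1])
```

```text
[ 0.65954592 -0.22112301  0.19527446] [[ 0.147 -0.002  0.989]
 [-0.989  0.001  0.147]
 [-0.001 -1.    -0.002]] [-1.40300041  0.84940623 -0.80527942] [-28.3  38.5  50.7  -0.   91.  -36.7]
```

View pics/w4.png

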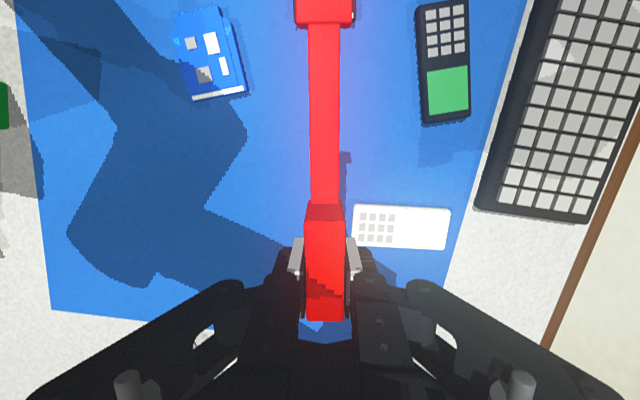

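The wrist view shows the stick in hand, the white phone at (400,228) and the blue look-alike at (210,55). The carrier lies beyond the top edge, so I'll use the top view for it and the wrist view for phone clearance.

Run:
```python
from h import *
import pickle
np.set_printoptions(precision=4,suppress=True)
o=pickle.load(open("w4.pkl","rb"))
print("phone b",ray("wrist",[(360,204),(353,245),(449,208),(447,249)],.014,o))
t=cv2.imread("pics/top4.png")
cv2.imwrite("pics/top4c.png",cv2.resize(t[120:220,220:420],(800,400),interpolation=cv2.INTER_CUBIC))
cv2.imwrite("pics/top4d.png",cv2.resize(t[140:195,280:340],(720,660)[:2] and (654,600),interpolation=cv2.INTER_CUBIC))
```

```text
phone b [[ 0.7042 -0.2437  0.014 ]
 [ 0.7052 -0.2945  0.014 ]
 [ 0.8048 -0.2335  0.014 ]
 [ 0.8158 -0.2832  0.014 ]]
```

View pics/top4c.png

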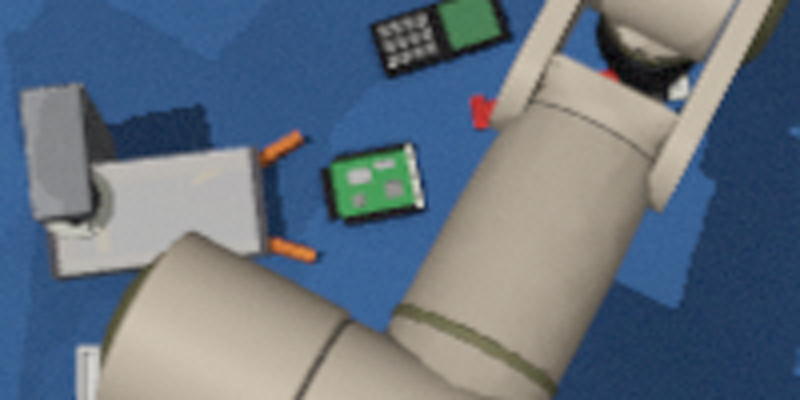

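View pics/top4d.png

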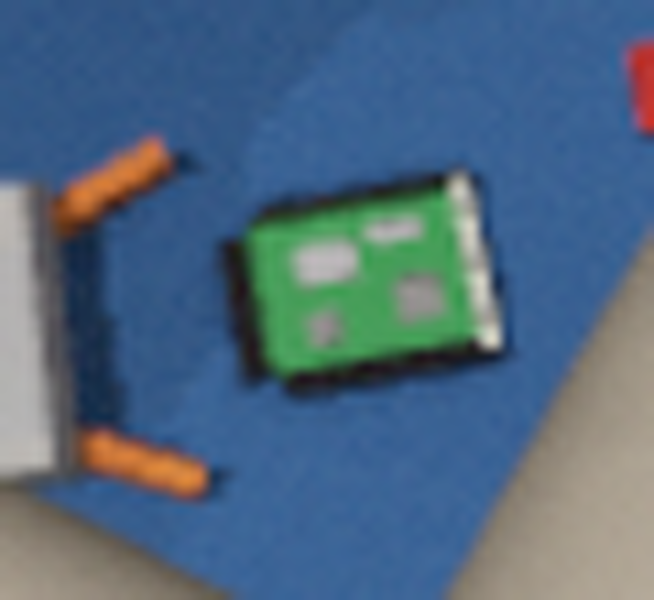

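Run:
```python
from h import *
np.set_printoptions(precision=4,suppress=True)
f=lambda p,z:ray("top",np.array(p)/10.9+[280,140]-0.0,z)
r=f([(472,172),(507,347)],.012);n=f([(224,241),(250,382)],.012)
rm=r.mean(0);nm=n.mean(0);d=(nm-rm)[:2];print("rear",r,rm,"nose",nm,np.linalg.norm(d),np.linalg.norm(r[0]-r[1]),np.degrees(np.arctan2(d[1],d[0])))
w=f([(165,145),(210,485)],.02);print("wing tips",w,w.mean(0),np.linalg.norm(w[0]-w[1]))
m=f([(42,185),(75,470)],.03);e=(m[1]-m[0])[:2];print("mouth",m,m.mean(0),np.linalg.norm(e),np.degrees(np.arctan2(e[1],e[0]))+90)
```

```text
rear [[ 0.6626 -0.0648  0.012 ]
 [ 0.6076 -0.0747  0.012 ]] [ 0.6351 -0.0698  0.012 ] nose [0.6198 0.0076 0.012 ] 0.0788846093954506 0.055863646296083355 101.17818360270101
wing tips [[0.6703 0.029  0.02  ]
 [0.5644 0.0159 0.02  ]] [0.6173 0.0225 0.02  ] 0.10671349553105049
mouth [[0.6558 0.0659 0.03  ]
 [0.5676 0.0562 0.03  ]] [0.6117 0.0611 0.03  ] 0.08871313983096075 -83.69354859039646
```

Emit:
servo_tool(rows=[0,-0.0045,0.007,-0.03,0,0,-1.2,0,-0.005,0.007,-0.03,0,0,-1.2,0,0,0,-0.03,0,0,0,0,0,0,-0.03,0,0,0,0,0,0,-0.025,0,0,0,0,0,0,-0.02,0,0,0,0,0,0,-0.01,0,0,0,0,0,0,0,0,0,0,0,0,0,0,0,0,0])

```text
time_s: 5.03
position: [0.6495, -0.2083, 0.0228]
tool_rot: [[0.103, 0.0, 0.995], [-0.995, -0.0, 0.103], [0.0, -1.0, 0.0]]
ft_force: [0.6, 0.9, -0.7]
grip_width: 0.017
```

Run:
```python
from h import *
import pickle
o=env.observe();im=env.get_image("wrist");cv2.imwrite("pics/w5.png",im[:,:,::-1]);pickle.dump(o,open("w5.pkl","wb"))
print(o["position"],o["tool_rot"].round(3),o["ft_force"])
im=env.get_image("side")[140:290,215:375,::-1];cv2.imwrite("pics/side5.png",cv2.resize(im,(640,600),interpolation=cv2.INTER_CUBIC))
```

```text
[ 0.64948753 -0.20833516  0.022829  ] [[ 0.103  0.     0.995]
 [-0.995 -0.     0.103]
 [ 0.    -1.     0.   ]] [ 0.57727245  0.92592729 -0.66173209]
```

View pics/w5.png

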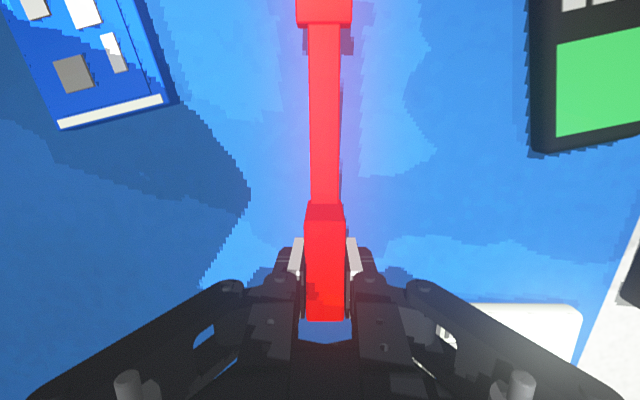

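View pics/side5.png

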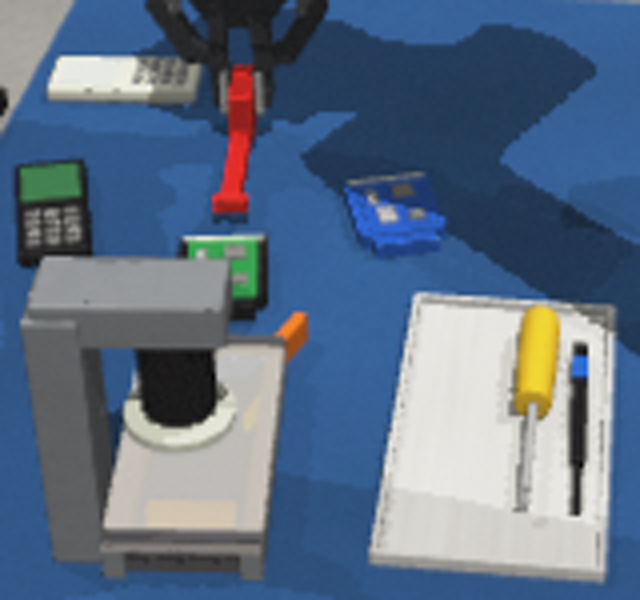

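In the side view the paddle (230,205) is centred on the carrier's white-striped rear (225,238), and both phones are clear. I'll lower the stick and start pushing slowly.

Emit:
servo_tool(rows=[0,0,0,-0.006,0,0,0,0,0,0,-0.005,0,0,0,0,0,0,0,0,0,0,0,-0.001,0.007,0,0,0,0,0,-0.001,0.007,0,0,0,0,0,-0.001,0.006,0,0,0,0,0,-0.001,0.006,0,0,0,0,0,-0.001,0.006,0,0,0,0,0,-0.001,0.006,0,0,0,0])

```text
time_s: 5.88
position: [0.6436, -0.1692, 0.0115]
tool_rot: [[0.104, 0.0, 0.995], [-0.995, -0.0, 0.104], [0.0, -1.0, 0.0]]
ft_force: [0.5, -1.1, -1.0]
grip_width: 0.0171
```

Emit:
servo_tool(rows=[0,-0.0012,0.007,0,0,0,0,0,-0.0012,0.007,0,0,0,0,0,-0.0012,0.007,0,0,0,0,0,-0.0012,0.007,0,0,0,0,0,-0.0012,0.007,0,0,0,0])

```text
time_s: 6.3
position: [0.6376, -0.1342, 0.0114]
tool_rot: [[0.104, 0.0, 0.995], [-0.995, -0.0, 0.104], [0.0, -1.0, 0.0]]
ft_force: [0.2, -1.6, -0.5]
grip_width: 0.017
```

```bash
cat > look.py <<'E'
import sys
from h import *
tag=sys.argv[1]
o=env.observe();print(o["time_s"],o["position"].round(4),o["tool_rot"][:,0].round(3),o["ft_force"].round(2))
t=env.get_image("top")[:,:,::-1];s=env.get_image("side")[:,:,::-1]
a=cv2.resize(t[130:200,220:360],(800,400),interpolation=cv2.INTER_CUBIC)
b=cv2.resize(s[170:290,215:375],(267,200),interpolation=cv2.INTER_CUBIC)
cv2.imwrite(f"pics/{tag}t.png",a);cv2.imwrite(f"pics/{tag}s.png",cv2.resize(s[170:290,215:375],(800,600),interpolation=cv2.INTER_CUBIC))
E
python3 look.py a
```

```text
6.3 [ 0.6376 -0.1342  0.0114] [ 0.104 -0.995  0.   ] [ 0.16 -1.56 -0.52]
```

View pics/at.png

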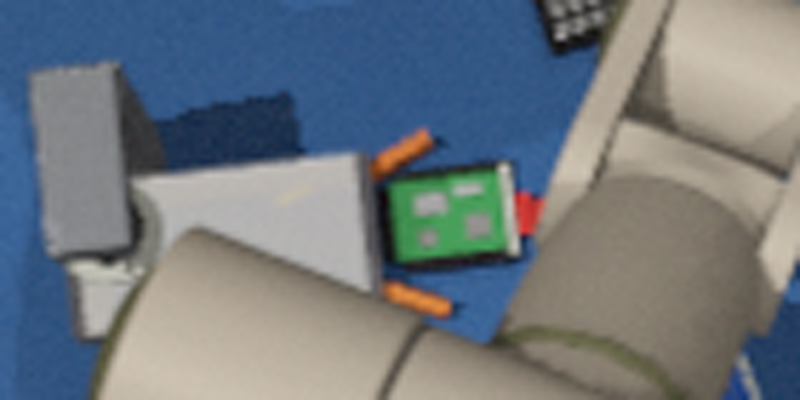

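View pics/as.png

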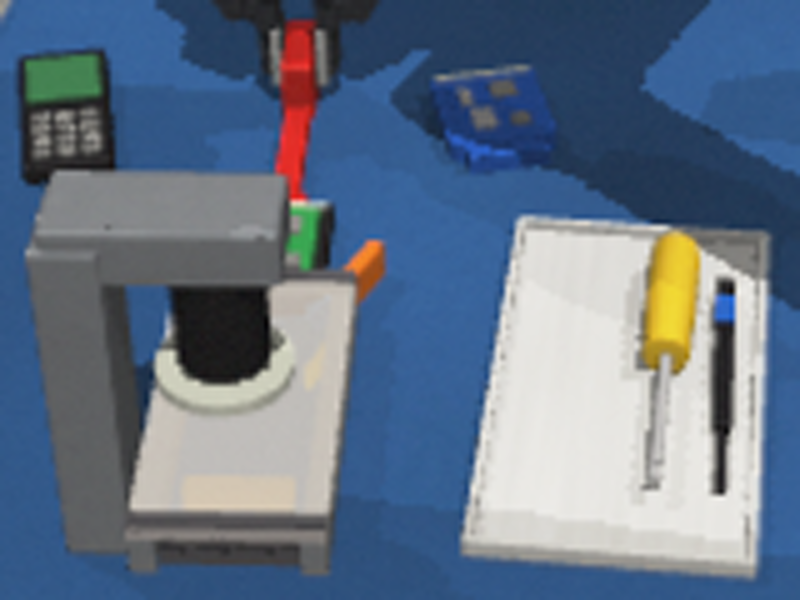

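Run:
```python
from h import *
np.set_printoptions(precision=4,suppress=True)
f=lambda p,z:ray("top",np.array(p)/(800/140)+[220,130],z)
print("paddle edges",f([(527,190),(527,237)],.011))
print("carrier rear",f([(513,163),(520,258)],.012))
print("roof far edge",f([(130,180),(365,152)],.03),"front",f([(365,150)],.03),"wings tips",f([(432,130),(453,300)],.02),f([(432,150),(450,318)],.0))
```

```text
paddle edges [[ 0.6377 -0.0275  0.011 ]
 [ 0.6097 -0.0272  0.011 ]]
carrier rear [[ 0.6538 -0.0195  0.012 ]
 [ 0.597  -0.023   0.012 ]]
roof far edge [[0.6422 0.2018 0.03  ]
 [0.657  0.0659 0.03  ]] front [[0.6582 0.0659 0.03  ]] wings tips [[0.6722 0.0274 0.02  ]
 [0.5711 0.0159 0.02  ]] [[0.6652 0.0283 0.    ]
 [0.5643 0.0184 0.    ]]
```

Emit:
servo_tool(rows=[0,-0.0009,0.007,0,0,0,0,0,-0.0009,0.007,0,0,0,0,0,-0.0009,0.007,0,0,0,0,0,-0.0009,0.007,0,0,0,0,0,-0.0009,0.007,0,0,0,0,0,-0.0009,0.007,0,0,0,0])

```text
time_s: 6.9
position: [0.6321, -0.092, 0.0113]
tool_rot: [[0.104, -0.0, 0.995], [-0.995, 0.0, 0.104], [-0.0, -1.0, -0.0]]
ft_force: [-1.1, -0.5, -0.8]
grip_width: 0.0167
```

Emit:
servo_tool(rows=[0,-0.0009,0.007,0,0,0,0,0,-0.0009,0.007,0,0,0,0,0,-0.0009,0.007,0,0,0,0,0,-0.0009,0.007,0,0,0,0])

```text
time_s: 7.23
position: [0.6287, -0.0645, 0.0114]
tool_rot: [[0.104, 0.0, 0.995], [-0.995, -0.0, 0.104], [0.001, -1.0, 0.0]]
ft_force: [-0.4, -2.0, -1.6]
grip_width: 0.0167
```

```bash
python3 look.py b
```

```text
7.2333 [ 0.6287 -0.0645  0.0114] [ 0.104 -0.995  0.001] [-0.44 -2.01 -1.64]
```

View pics/bt.png

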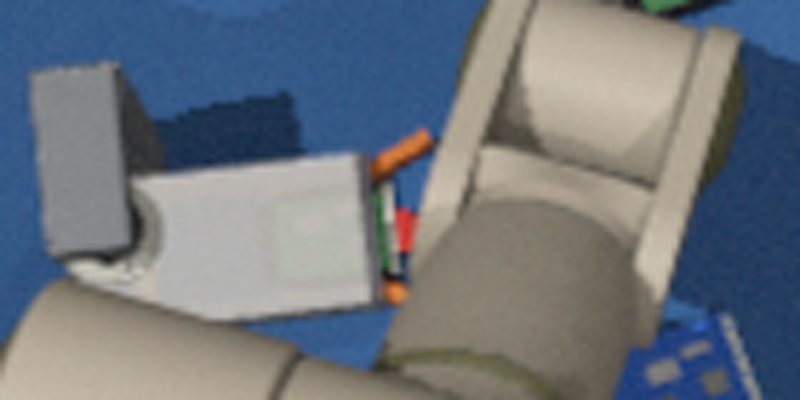

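View pics/bs.png

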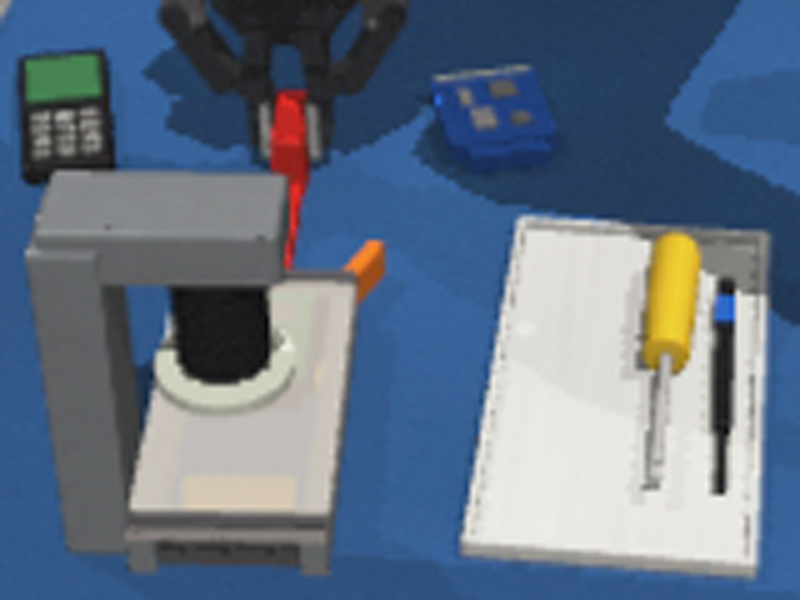

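The carrier is straight in the tunnel, with its rear stripe at top crop (388,225) about 1 cm outside the mouth. I'll continue, then feel for the bar in small steps.

Emit:
servo_tool(rows=[0,-0.0007,0.006,0,0,0,0,0,-0.0007,0.006,0,0,0,0,0,-0.0007,0.006,0,0,0,0,0,-0.0007,0.006,0,0,0,0,0,-0.0007,0.006,0,0,0,0])

```text
time_s: 7.75
position: [0.6251, -0.0343, 0.0113]
tool_rot: [[0.104, 0.0, 0.995], [-0.995, 0.0, 0.104], [-0.0, -1.0, 0.0]]
ft_force: [0.5, -0.9, 0.4]
grip_width: 0.0169
```

Emit:
servo_tool(rows=[0,-0.0002,0.002,0,0,0,0,0,-0.0002,0.002,0,0,0,0])

```text
time_s: 7.92
position: [0.6247, -0.0305, 0.0113]
tool_rot: [[0.104, -0.0, 0.995], [-0.995, -0.0, 0.104], [0.0, -1.0, -0.0]]
ft_force: [0.0, -2.3, -0.0]
grip_width: 0.0169
```

Emit:
servo_tool(rows=[0,-0.0002,0.002,0,0,0,0,0,-0.0002,0.002,0,0,0,0])

```text
time_s: 8.08
position: [0.6244, -0.0269, 0.0114]
tool_rot: [[0.103, 0.0, 0.995], [-0.995, -0.0, 0.103], [0.0, -1.0, 0.0]]
ft_force: [-0.3, -1.8, -0.7]
grip_width: 0.0171
```

Emit:
servo_tool(rows=[0,-0.0002,0.002,0,0,0,0,0,-0.0002,0.002,0,0,0,0])

```text
time_s: 8.25
position: [0.624, -0.0229, 0.0113]
tool_rot: [[0.104, 0.0, 0.995], [-0.995, -0.0, 0.104], [0.0, -1.0, 0.0]]
ft_force: [0.3, -1.7, -0.6]
grip_width: 0.0166
```

Emit:
servo_tool(rows=[0,-0.0002,0.002,0,0,0,0,0,-0.0002,0.002,0,0,0,0])

```text
time_s: 8.42
position: [0.6236, -0.0188, 0.0113]
tool_rot: [[0.104, 0.0, 0.995], [-0.995, -0.0, 0.104], [0.0, -1.0, 0.0]]
ft_force: [-0.4, -2.2, 0.0]
grip_width: 0.0166
```

Emit:
servo_tool(rows=[0,-0.0002,0.002,0,0,0,0,0,-0.0002,0.002,0,0,0,0])

```text
time_s: 8.58
position: [0.6231, -0.0148, 0.0113]
tool_rot: [[0.104, 0.0, 0.995], [-0.995, -0.0, 0.104], [0.0, -1.0, 0.0]]
ft_force: [1.1, -2.8, 1.0]
grip_width: 0.0167
```

Emit:
servo_tool(rows=[0,-0.0002,0.002,0,0,0,0])

```text
time_s: 8.67
position: [0.6229, -0.0127, 0.0113]
tool_rot: [[0.104, -0.0, 0.995], [-0.995, -0.0, 0.104], [-0.0, -1.0, -0.0]]
ft_force: [0.6, -2.0, -0.1]
grip_width: 0.017
```

Emit:
servo_tool(rows=[0,-0.0002,0.002,0,0,0,0])

```text
time_s: 8.75
position: [0.6227, -0.0107, 0.0113]
tool_rot: [[0.104, -0.0, 0.995], [-0.995, -0.0, 0.104], [0.0, -1.0, -0.0]]
ft_force: [0.2, -3.0, 0.2]
grip_width: 0.0169
```

Emit:
servo_tool(rows=[0,-0.0002,0.002,0,0,0,0,0,0,0,0,0,0,0])

```text
time_s: 8.92
position: [0.6225, -0.0084, 0.0113]
tool_rot: [[0.104, -0.0, 0.995], [-0.995, 0.0, 0.104], [-0.0, -1.0, -0.0]]
ft_force: [0.3, -0.0, -0.1]
grip_width: 0.0168
```

Emit:
servo_tool(rows=[0,-0.0002,0.002,0,0,0,0,0,0,0,0,0,0,0])

```text
time_s: 9.08
position: [0.6223, -0.0066, 0.0113]
tool_rot: [[0.104, -0.0, 0.995], [-0.995, 0.0, 0.104], [-0.0, -1.0, -0.0]]
ft_force: [-0.0, -0.2, -1.7]
grip_width: 0.0169
```

Emit:
servo_tool(rows=[0,-0.0002,0.002,0,0,0,0,0,0,0,0,0,0,0])

```text
time_s: 9.25
position: [0.6221, -0.0046, 0.0113]
tool_rot: [[0.104, -0.0, 0.995], [-0.995, 0.0, 0.104], [-0.0, -1.0, -0.0]]
ft_force: [0.8, -0.1, -1.3]
grip_width: 0.0171
```

Emit:
servo_tool(rows=[0,-0.0002,0.002,0,0,0,0,0,0,0,0,0,0,0])

```text
time_s: 9.42
position: [0.622, -0.003, 0.0114]
tool_rot: [[0.104, 0.0, 0.995], [-0.995, -0.0, 0.104], [0.0, -1.0, 0.0]]
ft_force: [0.8, -1.8, -1.2]
grip_width: 0.0173
```

Emit:
servo_tool(rows=[0,-0.0002,0.002,0,0,0,0,0,0,0,0,0,0,0])

```text
time_s: 9.58
position: [0.6219, -0.0014, 0.0115]
tool_rot: [[0.104, 0.0, 0.995], [-0.995, -0.001, 0.104], [0.001, -1.0, 0.0]]
ft_force: [-0.2, -5.1, -0.7]
grip_width: 0.0174
```

Emit:
servo_tool(rows=[0,-0.0002,0.002,0,0,0,0,0,0,0,0,0,0,0])

```text
time_s: 9.75
position: [0.6218, 0.0003, 0.0115]
tool_rot: [[0.104, 0.001, 0.995], [-0.995, -0.002, 0.104], [0.002, -1.0, 0.0]]
ft_force: [-0.1, -6.1, -0.7]
grip_width: 0.017
```

Emit:
servo_tool(rows=[0,-0.0002,0.002,0,0,0,0,0,0,0,0,0,0,0])

```text
time_s: 9.92
position: [0.6216, 0.002, 0.0116]
tool_rot: [[0.104, 0.001, 0.995], [-0.995, -0.002, 0.104], [0.002, -1.0, 0.001]]
ft_force: [0.1, -7.8, 0.7]
grip_width: 0.0166
```

The bar was met at a TCP y of about -0.002, so the catches should close near +0.004. I'll continue in 1.5–2 mm steps.

Emit:
servo_tool(rows=[0,-0.0002,0.002,0,0,0,0,0,0,0,0,0,0,0])

```text
time_s: 10.08
position: [0.6216, 0.0037, 0.0117]
tool_rot: [[0.104, 0.001, 0.995], [-0.995, -0.002, 0.104], [0.003, -1.0, 0.001]]
ft_force: [0.3, -9.3, 1.0]
grip_width: 0.017
```

Emit:
servo_tool(rows=[0,-0.0001,0.0015,0,0,0,0,0,0,0,0,0,0,0])

```text
time_s: 10.25
position: [0.6215, 0.005, 0.0117]
tool_rot: [[0.104, 0.001, 0.995], [-0.995, -0.003, 0.104], [0.003, -1.0, 0.001]]
ft_force: [-0.2, -9.8, 0.1]
grip_width: 0.0173
```

Emit:
servo_tool(rows=[0,-0.0001,0.0015,0,0,0,0,0,0,0,0,0,0,0])

```text
time_s: 10.42
position: [0.6214, 0.0063, 0.0117]
tool_rot: [[0.104, 0.001, 0.995], [-0.995, -0.003, 0.104], [0.003, -1.0, 0.001]]
ft_force: [-0.4, -11.6, 1.9]
grip_width: 0.017
```

```bash
python3 look.py c
python3 - <<'E'
from h import *
im=env.get_image("wrist");cv2.imwrite("pics/w6.png",im[:,:,::-1])
E
```

```text
10.4167 [0.6214 0.0063 0.0117] [ 0.104 -0.995  0.003] [ -0.37 -11.65   1.94]
```

View pics/ct.png

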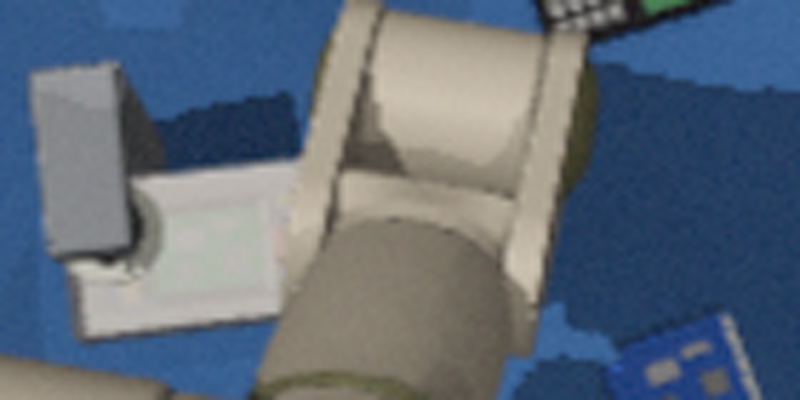

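View pics/w6.png

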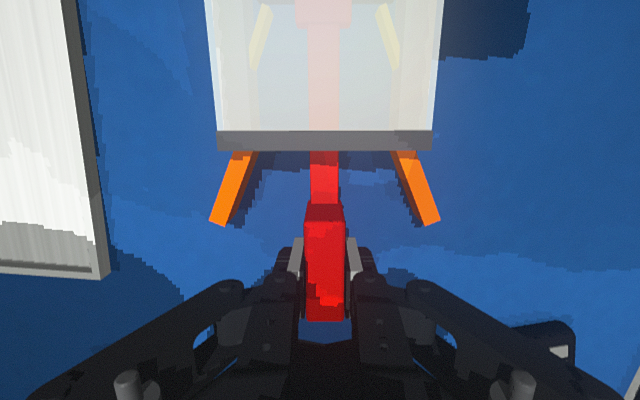

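The wrist view shows both yellow flaps, left (252,68)→(272,10) and right (398,68)→(378,5). They are symmetric, with a tip gap of about 106 px, or 46 mm against the 24 mm paddle at 55 px, which reads as shut. I'll push 1 mm more for margin, then draw back slowly and check.

Emit:
servo_tool(rows=[0,-0.0001,0.001,0,0,0,0,0,0,0,0,0,0,0])

```text
time_s: 10.73
position: [0.6214, 0.0071, 0.0117]
tool_rot: [[0.104, 0.001, 0.995], [-0.995, -0.003, 0.104], [0.003, -1.0, 0.001]]
ft_force: [-0.4, -12.2, 0.8]
grip_width: 0.0169
```

Emit:
servo_tool(rows=[0,0.0002,-0.002,0,0,0,0,0,0.0002,-0.002,0,0,0,0,0,0,0,0,0,0,0])

```text
time_s: 10.98
position: [0.6216, 0.0034, 0.0116]
tool_rot: [[0.103, 0.001, 0.995], [-0.995, -0.002, 0.103], [0.002, -1.0, 0.0]]
ft_force: [-1.0, -9.9, -0.2]
grip_width: 0.0169
```

Emit:
servo_tool(rows=[0,0.0003,-0.003,0,0,0,0,0,0,0,0,0,0,0])

```text
time_s: 11.15
position: [0.6215, 0.0019, 0.0113]
tool_rot: [[0.103, -0.0, 0.995], [-0.995, 0.001, 0.103], [-0.001, -1.0, -0.0]]
ft_force: [-0.2, -0.4, -0.7]
grip_width: 0.0171
```

Emit:
servo_tool(rows=[0,0.0008,-0.008,0,0,0,0,0,0.0008,-0.008,0,0,0,0,0,0.0008,-0.008,0,0,0,0,0,0,0,0,0,0,0])

```text
time_s: 11.48
position: [0.6242, -0.0237, 0.0113]
tool_rot: [[0.102, 0.0, 0.995], [-0.995, -0.0, 0.102], [0.0, -1.0, 0.0]]
ft_force: [-0.8, -0.2, -1.1]
grip_width: 0.0171
```

Run:
```python
from h import *
print(env.observe()["position"])
im=env.get_image("wrist");cv2.imwrite("pics/w7.png",im[:,:,::-1])
```

```text
[ 0.62424658 -0.02365549  0.01129067]
```

View pics/w7.png

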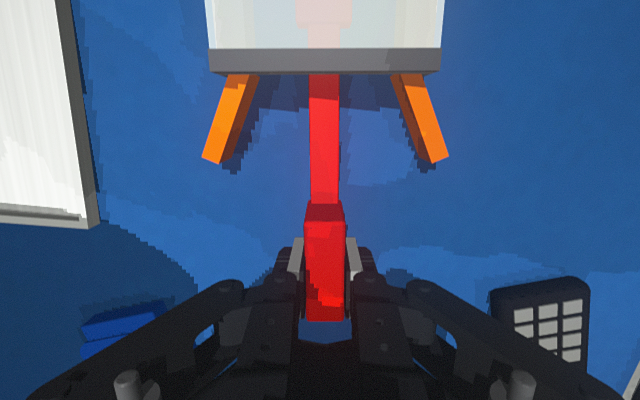

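The force fell sharply from 9.9 N to 0.4 N within 1.5 mm of draw-back, so the carrier appears caught. I'll draw the stick fully out along the same path, lift and verify.

Emit:
servo_tool(rows=[0,0.0015,-0.012,0,0,0,0,0,0.0015,-0.012,0,0,0,0,0,0.0015,-0.012,0,0,0,0,0,0.0015,-0.012,0,0,0,0,0,0.0015,-0.012,0,0,0,0,0,0.0015,-0.012,0,0,0,0,0,0.0015,-0.012,0,0,0,0,0,0,0,0.03,0,0,0,0,0,0,0.04,0,0,0,0,0,0,0.04,0,0,0])

```text
time_s: 12.37
position: [0.6339, -0.1068, 0.1219]
tool_rot: [[0.103, -0.002, 0.995], [-0.995, 0.001, 0.103], [-0.001, -1.0, -0.002]]
ft_force: [2.0, 0.8, -0.6]
grip_width: 0.0169
```

Emit:
servo_tool(rows=[0,0,0,0.03,0,0,0,0,-0.01,0.02,0,0,0,0,0,-0.01,0.02,0,0,0,0,0,-0.01,0.02,0,0,0,0,0,0,0,0,0,0,0])

```text
time_s: 12.78
position: [0.603, -0.0434, 0.1517]
tool_rot: [[0.106, -0.001, 0.994], [-0.994, 0.001, 0.106], [-0.001, -1.0, -0.001]]
ft_force: [-0.0, -0.2, -0.6]
grip_width: 0.0171
```

```bash
python3 look.py d
python3 - <<'E'
from h import *
import pickle
o=env.observe();pickle.dump(o,open("w8.pkl","wb"))
im=env.get_image("wrist");cv2.imwrite("pics/w8.png",im[:,:,::-1])
E
```

```text
12.7833 [ 0.603  -0.0434  0.1517] [ 0.106 -0.994 -0.001] [-0.01 -0.2  -0.56]
```

View pics/dt.png

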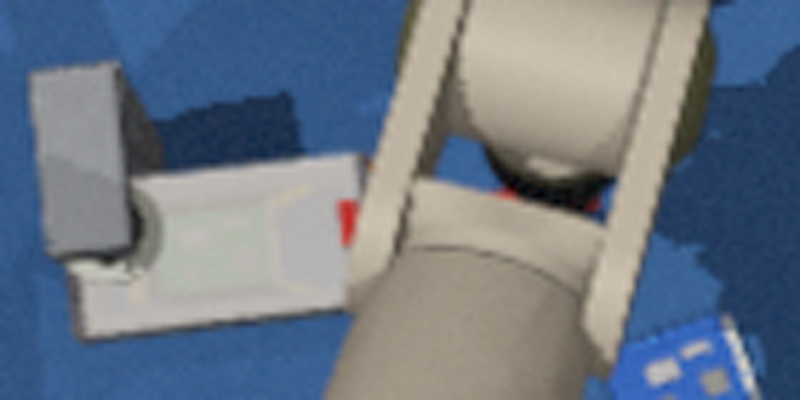

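View pics/w8.png

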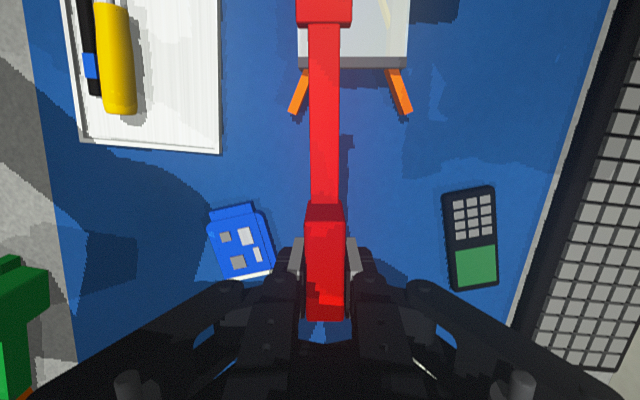

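The top view shows the carrier still in the tunnel, with its rear at crop (272,240) and both yellow flaps behind its corners. Now I'll go over the tray and look.

Emit:
servo_tool(rows=[0,-0.02,0.01,0.008,0,0,0,0,-0.025,0.014,0.008,0,0,-1,0,-0.025,0.016,0.008,0,0,-1,0,-0.025,0.018,0.008,0,0,-1,0,-0.025,0.018,0.008,0,0,-1,0,-0.018,0.018,0.01,0,0,-1,0,0,0,0,0,0,0,0,0,0,0,0,0,0])

```text
time_s: 13.6
position: [0.4668, 0.0478, 0.2021]
tool_rot: [[0.017, 0.002, 1.0], [-1.0, -0.001, 0.017], [0.001, -1.0, 0.002]]
ft_force: [0.4, -0.6, -1.4]
grip_width: 0.0169
```

```bash
python3 look.py e
python3 - <<'E'
from h import *
import pickle
o=env.observe();pickle.dump(o,open("w9.pkl","wb"))
im=env.get_image("wrist");cv2.imwrite("pics/w9.png",im[:,:,::-1])
E
```

```text
13.6 [0.4668 0.0478 0.2021] [ 0.017 -1.     0.001] [ 0.43 -0.55 -1.37]
```

View pics/et.png

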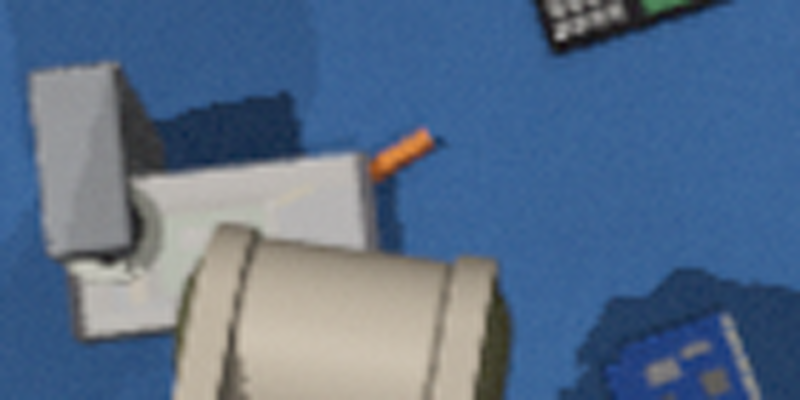

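View pics/w9.png

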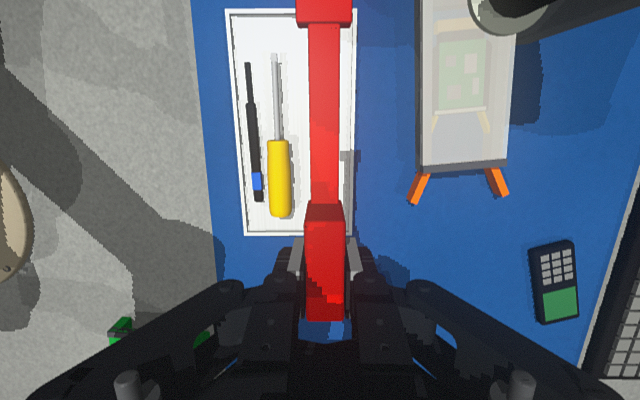

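The wrist view shows the tray, corners (226,9), (357,9), (353,235) and (245,235). The carrier is at (460,80) under the roof, with its flaps behind it. I'll measure the tray and crop in on the catches.

Run:
```python
from h import *
import pickle
np.set_printoptions(precision=4,suppress=True)
o=pickle.load(open("w9.pkl","rb"));t=cv2.imread("pics/w9.png")
c=ray("wrist",[(226,9),(357,9),(353,235),(245,235)],.009,o);print(c,np.linalg.norm(np.diff(c,axis=0,append=c[:1]),axis=1),c.mean(0))
l=c[1]-c[2];l2=c[0]-c[3];print(np.degrees(np.arctan2(l[1],l[0])),np.degrees(np.arctan2(l2[1],l2[0])))
y=big(mask(t,(18,120,80),(34,255,255)),(230,120,310,230));p=y[:,0,:];print("screwdriver handle maxx",ray("wrist",[(p[:,0].max(),180)],.02,o))
cv2.imwrite("pics/w9c.png",cv2.resize(t[0:180,400:530],None,fx=3.3,fy=3.3,interpolation=cv2.INTER_CUBIC))
print(ray("wrist",[(438,109),(487,110),(475,112)],.012,o),"mouth",ray("wrist",[(416,165),(508,160)],.03,o))
```

```text
[[ 0.3693  0.2134  0.009 ]
 [ 0.4978  0.2155  0.009 ]
 [ 0.5041 -0.0238  0.009 ]
 [ 0.3741 -0.0258  0.009 ]] [0.1285 0.2393 0.13   0.2392] [0.4363 0.0948 0.009 ]
91.49261791245426 91.13602431453772
screwdriver handle maxx [[0.4317 0.0453 0.02  ]]
[[0.5877 0.1229 0.012 ]
 [0.6398 0.1227 0.012 ]
 [0.6274 0.1205 0.012 ]] mouth [[0.5648 0.0658 0.03  ]
 [0.6609 0.0726 0.03  ]]
```

View pics/w9c.png

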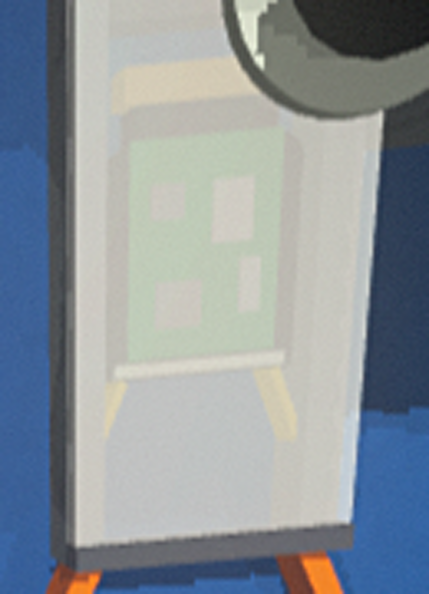

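Confirmed: the nose is against the brass bar, the rear stripe is straight, and both flaps stand behind the rear corners. The tray measures 239 x 129 mm with its centre at (0.436,0.095) and yaw 91.3°, which fits the given sizes. Now I'll lower the stick into the free half.

Emit:
servo_tool(rows=[0,0.001,0.002,-0.03,0,0,0.3,0,0,0,-0.035,0,0,0,0,0,0,-0.035,0,0,0,0,0,0,-0.035,0,0,0,0,0,0,-0.025,0,0,0,0,0,0,-0.015,0,0,0,0,0,0,-0.007,0,0,0,0,0,0,0,0,0,0,0,0,0,0,0,0,0])

```text
time_s: 14.5
position: [0.4681, 0.0496, 0.0195]
tool_rot: [[0.021, 0.0, 1.0], [-1.0, -0.0, 0.021], [0.0, -1.0, 0.0]]
ft_force: [0.1, 0.3, -0.9]
grip_width: 0.0174
```

Run:
```python
from h import *
print(env.observe()["position"])
im=env.get_image("wrist");cv2.imwrite("pics/w10.png",im[:,:,::-1])
s=env.get_image("side")[170:290,215:375,::-1];cv2.imwrite("pics/s10.png",cv2.resize(s,(800,600),interpolation=cv2.INTER_CUBIC))
```

```text
[0.46811529 0.04962458 0.01948192]
```

View pics/w10.png

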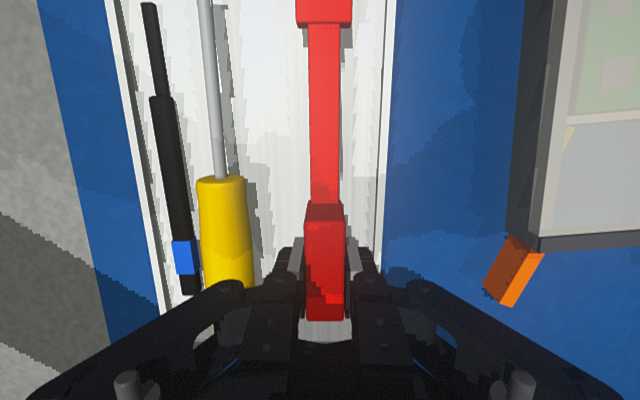

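View pics/s10.png

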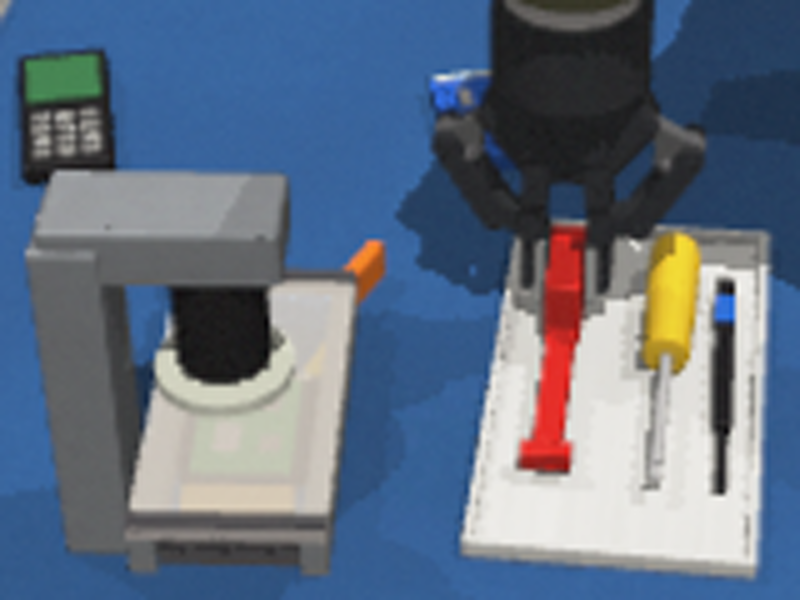

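The stick is above the free half, parallel to the tools with its tip the same way. I'll lower the last 5 mm and feel for contact.

Emit:
servo_tool(rows=[0,0,0,-0.003,0,0,0,0,0,0,-0.0015,0,0,0,0,0,0,-0.0005,0,0,0,0,0,0,0,0,0,0])

```text
time_s: 14.93
position: [0.4675, 0.0501, 0.0145]
tool_rot: [[0.022, 0.0, 1.0], [-1.0, -0.0, 0.022], [0.0, -1.0, 0.0]]
ft_force: [-0.4, 0.5, -1.3]
grip_width: 0.0171
```

Emit:
servo_tool(rows=[0,0,0,-0.0005,0,0,0,0,0,0,0,0,0,0])

```text
time_s: 15.1
position: [0.4676, 0.0501, 0.0144]
tool_rot: [[0.022, 0.001, 1.0], [-1.0, -0.0, 0.022], [0.0, -1.0, 0.001]]
ft_force: [-3.1, 1.1, 7.0]
grip_width: 0.0171
```

Contact (7 N up). I'll release with a limited opening so the fingers stay clear of the screwdriver.

Emit:
servo_tool(rows=[0.33,0,0,0,0,0,0,0.33,0,0,0,0,0,0,0.33,0,0,0,0,0,0,0.33,0,0,0,0,0,0])

```text
time_s: 15.43
position: [0.4675, 0.0501, 0.0138]
tool_rot: [[0.022, 0.0, 1.0], [-1.0, 0.0, 0.022], [-0.0, -1.0, 0.0]]
ft_force: [0.3, -0.2, 0.2]
grip_width: 0.028
```

Emit:
servo_tool(rows=[0.33,0,0,0.01,0,0,0,0.33,0,0,0.02,0,0,0,0.33,0,0,0.03,0,0,0,0.33,0,0,0.04,0,0,0,0.33,0,0,0.04,0,0,0,0.33,0,0,0.04,0,0,0,0.33,-0.01,-0.035,0.01,0,0,0,0.33,-0.01,-0.035,0.01,0,0,0,0.33,-0.01,-0.035,0,0,0,0,0.33,-0.01,-0.035,0,0,0,0])

```text
time_s: 16.27
position: [0.4268, -0.0912, 0.2145]
tool_rot: [[0.023, 0.001, 1.0], [-1.0, -0.001, 0.023], [0.001, -1.0, 0.001]]
ft_force: [1.4, 1.1, 0.3]
grip_width: 0.0286
```

Emit:
servo_tool(rows=[0.33,-0.01,-0.035,0,0,0,0,0.33,-0.01,-0.035,0,0,0,0,0.33,-0.01,-0.035,0,0,0,0,0.33,-0.01,-0.035,0,0,0,0,0.33,-0.01,-0.035,0,0,0,0,0.33,0,0,0,0,0,0])

```text
time_s: 16.77
position: [0.376, -0.27, 0.2135]
tool_rot: [[0.017, -0.0, 1.0], [-1.0, -0.002, 0.017], [0.002, -1.0, -0.0]]
ft_force: [-0.7, 1.2, 0.0]
grip_width: 0.0282
```

Run:
```python
from h import *
import pickle
o=env.observe();print(o["time_s"],o["position"],o["ft_force"]);pickle.dump(o,open("w11.pkl","wb"))
cv2.imwrite("pics/w11.png",env.get_image("wrist")[:,:,::-1])
t=env.get_image("top")[:,:,::-1];cv2.imwrite("pics/top11.png",t);cv2.imwrite("pics/t11.png",cv2.resize(t[125:260,220:400],(800,600),interpolation=cv2.INTER_CUBIC))
s=env.get_image("side")[150:290,215:375,::-1];cv2.imwrite("pics/s11.png",cv2.resize(s,(685,600),interpolation=cv2.INTER_CUBIC))
```

```text
16.7667 [ 0.37604763 -0.27000843  0.21353624] [-0.69894884  1.16096697  0.02784992]
```

View pics/t11.png

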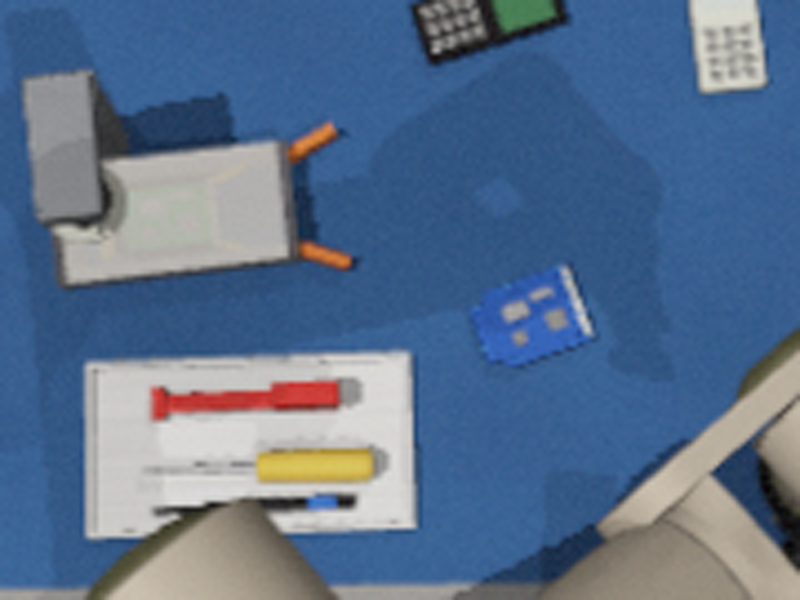

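View pics/s11.png

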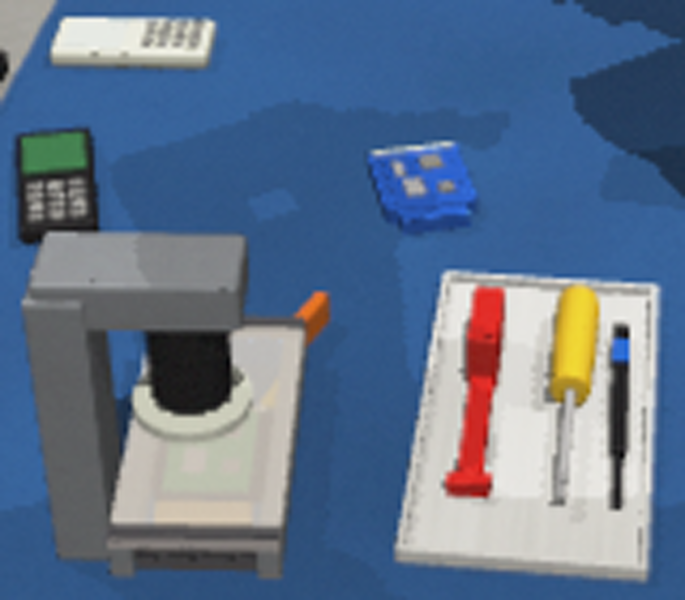

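In the top view the stick lies flat in the tray's free half (crop 150–340, 395), parallel to the tools with its tip left like theirs. The carrier sits under the roof with a yellow flap behind each rear corner. The blue look-alike, phones and tools look undisturbed. I'll settle and hand in.

Emit:
servo_tool(rows=[0.33,0,0,0,0,0,0,0.33,0,0,0,0,0,0,0.33,0,0,0,0,0,0])

```text
time_s: 17.17
position: [0.3778, -0.264, 0.2139]
tool_rot: [[0.023, 0.0, 1.0], [-1.0, -0.0, 0.023], [0.0, -1.0, 0.0]]
ft_force: [0.7, -0.1, 0.2]
grip_width: 0.028
```

Run:
```python
from h import *
a=cv2.imread("pics/top0.png");b=cv2.imread("pics/top11.png")
for n,r in dict(phone_a=(308,112,352,142),phone_b=(370,108,396,150),blue=(322,180,357,212),jar=(440,160,470,185),reel=(440,190,470,215),mug=(160,130,200,160),screwdriver=(250,223,310,237)).items():
    x0,y0,x1,y1=r;f=lambda i:cv2.GaussianBlur(cv2.cvtColor(i[y0:y1,x0:x1],cv2.COLOR_BGR2GRAY),(3,3),0).astype(np.float32)
    print(n,cv2.phaseCorrelate(f(a),f(b)))
print(env.close_job())
```

```text
phone_a ((0.35321555976812746, 0.03562974347388703), 0.8184870483257153)
phone_b ((0.42776783242481464, 0.4278856084618248), 1.0094851821538353)
blue ((-0.1309957841663021, -0.17822504382871784), 0.8602525914708773)
jar ((-0.003927911857605437, 0.539536983237829), 0.9801496044794719)
reel ((1.2126971035591474, 1.1259921847255452), 0.3376112238566081)
mug ((0.0499610771726573, -0.05764584831887909), 1.0268390055497487)
screwdriver ((-1.1065073271441541, 0.7905941029139152), 0.5358951134151883)
the job is handed in; nothing more can be done
None
```

The carrier is fully home under the bridge with both catches shut behind it. The push stick lies flat in the tray's free half beside the other tools, tip pointing the same way. I handed the job in at about 17 s of the 54 s allowed.

- **Pushing home:** I felt the brass bar and pushed on to a peak of about 12 N. On drawing back, the force fell from 9.9 N to 0.4 N within 1.5 mm, so the catches were holding the carrier. Pictures taken after the stick was out show the nose on the bar and both yellow flaps behind the rear corners.
- **Stick in the tray:** I lowered it until I felt the floor (about 7 N), then released it with a limited opening so the fingers stayed clear of the screwdriver. The last top and side pictures show it flat and parallel to the tools.
- **Bystanders:** Comparing the first and last top pictures, the phones, blue look-alike, jar and mug shifted by no more than about half a pixel (roughly 2 mm).
- **Checks that disagreed:** The reel and screwdriver comparisons read shifts of about 1.5 pixels, with poor matches. I put this down to changed arm shadows and the stick's arrival, but did not check further. Neither was touched as far as I could tell. The spudger was checked only by eye and was partly hidden in the last top picture, and the green bridge look-alike was not compared at all.

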